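# Line up the dessert-stall tins and lid the open one, keeping the outer lid in hand

## Task

Slide the tins along the table, one at a time and never lifted, into single file between the wooden rails: first the short closed tin right up to the end stop, then the tall open tin right up against it. Pick up the nested lids by the inner lid's knob, which sticks up through the outer lid, lower both together squarely onto the open tin and let go. Then lift the outer lid alone by its collar, leaving the inner lid seated and untouched, and finish still holding it level above the tin, clear of the knob; leave the dessert cups and gas torch where they are.

Things in the scene. Friction and masses are not known exactly. Their poses are not given: they have to be found in the camera images.
- rack: Fixed wooden rack: two rails 16 mm high, 12 thick, 140 long, 76 apart inside, end stop 30 mm high, splayed guides widening the mouth to 110 mm, ending 172 mm from the stop. No floor: tins slide on the table. Origin: table height, mid-lane, on the stop's inner face; x runs along the lane from stop to mouth, y across. Home tin centres: x = 34 mm, the second 102 mm, y = 0 (4 mm play each way).
- closed_tin: Short closed round tin, bare aluminium, 68 mm diameter, 45 mm high, flat top, about 0.3 kg, upright on the table outside the rack's mouth. Origin: centre of its underside, z up.
- open_tin: Tall open round tin, bare aluminium, 68 mm diameter, 70 mm high, wall 2.5 mm (mouth 63 mm), empty, about 0.3 kg, upright on the table farther from the rack's mouth than the closed tin. Origin: centre of its underside, z up.
- inner_lid: Steel inner lid, 0.15 kg. Heights from its underside: plug 57 mm diameter 0-8 mm (enters the tin's mouth, 3 mm play all round), flange 74 mm diameter 8-12 mm (rests on the tin's rim), round wooden knob 18 mm diameter 12-70 mm, through the outer lid. Origin: centre of its underside, z up; seated, it lies 62 mm above the tin's underside. Lifted by the knob it carries the outer lid.
- outer_lid: Aluminium cover, 0.12 kg, loose on the inner lid's flange (3 mm side play). Heights from its lower edge: skirt 86 mm diameter 0-10 mm, flat top at 10 mm, central round collar 44 mm outside, 36 inside, 10-32 mm, round the knob. Origin: centre of the lower edge, z up; nested it is 5 mm above the inner lid's origin and the knob stands 33 mm above the collar. Lifting it leaves the inner lid.
- cup_a: Foil cup with a baked custard dessert, 84 mm diameter at the rim, 38 mm high, a bystander. Origin: centre of its underside.
- cup_b: Another such foil cup, a bystander. Origin: centre of its underside.
- torch: Gas torch: a blue can 66 mm diameter standing upright with a brass burner head, 175 mm high in all, the nozzle reaching out 75 mm along its x axis; a bystander. Origin: centre of its underside.

How it is judged:
By the outcome, as a careful person would: the job done as asked, in the order asked, and still so for the second after the job is handed in, while the arm keeps its last pose, push and grip.
It also fails if it takes over 72 s, if anything falls off the work surface, if the arm or the gripper's body presses on something with over 40 N, if the wrist force passes 120 N, or if a joint passes its speed limit or range.

## Robot

A 6-joint arm with a two-finger parallel gripper is mounted at the origin on the work surface. World frame = base frame: x ahead of the robot, y to its left, z up, the work surface at z = 0. Lengths are in m, angles in degrees, forces in N, time in s.
With the tool pointing down it reaches from about 0.3 to 0.75 m from the base axis. Payload 8.5 kg.
Tool frame: the origin (TCP) lies midway between the tips of the shut fingers; the grasp point (between the pads) lies 19 mm behind it (env.tcp_to_grasp is the z of the grasp point in the tool frame, in m); z points along the fingers, y is the line along which they close (so a half turn about z gives the same grasp; the last joint's range is limited). The gripper opens to 85 mm and grips with 20 to 120 N. Pads are 22 mm wide; open, the fingers measure 114 mm over their backs; the gripper's body (76 mm by 85 mm) begins 54 mm behind the grasp point. The pads swing forward as they close: fully open they stand 13 mm farther back than shut.
Start: joints at [-12.336, 21.807, 74.336, -0, 83.858, -12.336], TCP at [0.55, 0, 0.231] pointing down, gripper open.
Joint ranges: [-178.18, 178.18], [-50.72, 133.34], [12.68, 142.11], [-81.47, 261.47], [9.98, 163.14], [-165.26, 165.26]. Speed limits (degrees/s): [136.94, 136.94, 180, 180, 180, 180].

## Interface

Orientations are given as a 3x3 rotation matrix whose columns are the frame's x, y, z axes.
In Python, from rig import env, imaging, job, models gives the robot as it stands. The module is installed in compiled form; this text tells all that it offers.
- The arm moves only by the tool jog_arm, never from a script. Its argument "plan" is text: rows parted by semicolons, each of 7 numbers parted by spaces: the turn, a rotation vector about the tool's x, y, z in degrees, then the shift along the tool's x, y, z in cm, then the closure in counts, from 0 (fully open) to 255 (shut). In form: rx ry rz x y z claw; .... A call has 1 to 10 rows; each row shifts and turns the commanded pose from where the row before left it, along the tool's axes as they then stand; what a row does not reach is not made up. A row lasts 1/12 s, in which the tool goes at most 41.7 mm and 7.16 degrees, less where a joint would pass 70% of its speed; a pose out of reach is approached as far as the arm can. A call with a gripper value outside its range is refused whole. The fingers move at their own pace and stop on an object; "grip_force" is the grip in N (left out, the last holds). Time passes only in rows, so rows that do not move let the fingers close. It gives the time, the measured TCP pose, the force, the opening and the grip force at its end, in the units of the state.
- env.observe(): the state, without advancing time (a new reading comes with each control period).
- imaging.get_image(name): name is "scene" or "side" or "wrist"; returns a dict with "pixels" (384x512x3 uint8, red, green, blue), "depth" (384x512 float32, m along the optical axis (not along the pixel's ray), 0 where there is no reading), "fov_y" (degrees; the focal length in pixels is half the picture's height over the tangent of half this angle, whatever the lens; pixels are square), "cx", "cy" (the principal point, pixels), "distortion" ([k1, k2, p1, p2, k3] as OpenCV has them; the pictures are not rectified), "world_from_camera" (4x4, takes a point from camera to world coordinates). Camera axes: x right, y down, z forward; pixel columns grow to the right and rows downward; lengths in m; the calibration is good to about 2 mm. A picture is of the moment at which its call begins.
- job.close_job(): hands the job in; it is judged then, once.
Trained networks look in the newest picture that a camera, given by its name, has taken for a name from the list of things; names that differ only in an ending like _2 or _b are one class to them, and where a whole thing is asked for, a point or a joint stands for the part that bears it (a point fixed in the world has none). Each returns a list of dicts, best first, with "confidence" (0 to 1); they miss things now and then, are a little off and sometimes report something else, mostly with a low value. They report only what shows in the picture. A call takes as long as a camera call.
- models.outline_of(camera, query): "region" (384x512 bool, what is visible of it) and "bbox" ([centre column, centre row, width, height] in pixels, round what is visible of it).
- models.tip_of(camera, query): "at" ([column, row] in pixels: a listed point, or the origin of a listed thing).
The state is a dict: "time_s": time; "q": joint angles; "qvel": joint speeds; "joint_efforts": joint torques, N m; "position": TCP position; "tool_rot": TCP orientation; "ft_force": force on the tool from outside, world axes, zero at the start; "wrist_torque": the same for the moment, N m; "grip_width": finger opening in m; "gripper_force": force on a finger pad.
Only numpy, scipy, OpenCV 4.12 (cv2) and the standard library are available. Lean on these libraries where they do the work, as an engineer would, in place of code of your own. Each camera call takes 0.05 s, during which the arm holds its last target. There are 200 camera calls.

## Working session

There is one attempt and no reset: what is moved stays moved. The work goes in short steps, Python scripts to look and compute and a tool call to move; the robot and the scene stay as the last step left them, time stands still between calls to the robot, and variables do not carry over. Pictures are saved under pics/ and viewed, at most 10 in all, crops included, and the job is handed in when it is done.

Besides the shell and the picture viewer there is one more tool, called after "Call:" as name(argument=value, ...), one argument or row to a line, values as JSON. jog_arm: Moves the arm, as the interface text tells. Its arguments: {"type":"object","properties":{"plan":{"type":"string"},"grip_force":{"type":"number"}},"required":["plan"]}

```bash
mkdir -p pics; cat > h.py <<'E'
import numpy as np, cv2
from rig import env, imaging, job, models
def cam(im):
    h,w=im["depth"].shape
    f=h/2/np.tan(np.radians(im["fov_y"])/2)
    return np.array([[f,0,im["cx"]],[0,f,im["cy"]],[0,0,1]]),np.array(im["distortion"],float),np.array(im["world_from_camera"])
def cloud(im,mask=None):
    K,D,T=cam(im); d=im["depth"]
    m=d>0
    if mask is not None: m&=mask
    v,u=np.nonzero(m)
    n=cv2.undistortPoints(np.stack([u,v],1).astype(np.float64)[:,None],K,D)[:,0]
    z=d[v,u]
    P=np.c_[n*z[:,None],z]
    return P@T[:3,:3].T+T[:3,3]
def ray(im,px,z):
    K,D,T=cam(im)
    n=cv2.undistortPoints(np.array([[px]],float),K,D)[0,0]
    d=T[:3,:3]@np.r_[n,1]; o=T[:3,3]
    return o+d*(z-o[2])/d[2]
def circ(P):
    A=np.c_[2*P[:,:2],np.ones(len(P))]
    s=np.linalg.lstsq(A,(P[:,:2]**2).sum(1),rcond=None)[0]
    return s[:2],np.sqrt(s[2]+s[0]**2+s[1]**2)
def save(im,n): cv2.imwrite("pics/"+n,im["pixels"][:,:,::-1])
E
python3 - <<'E'
from h import *
for c in ["scene","side"]:
    im=imaging.get_image(c); save(im,c+"1.png"); print(c,cam(im)[2].round(3).tolist())
    for q in ["rack","closed_tin","open_tin","inner_lid","outer_lid","cup_a","torch"]:
        for r in models.outline_of(c,q)[:3]:
            if r["confidence"]<.3: continue
            P=cloud(im,r["region"])
            zt=np.percentile(P[:,2],97); Q=P[P[:,2]>zt-.006]
            print(q,round(r["confidence"],2),np.round(r["bbox"]).tolist(),"ztop",zt.round(3),"mid",((Q.max(0)+Q.min(0))/2).round(3)[:2],"ext",np.ptp(Q,0).round(3)[:2])
        for r in models.tip_of(c,q)[:2]:
            if r["confidence"]>.3: print("  tip",np.round(r["at"]),round(r["confidence"],2),ray(im,r["at"],0).round(3)[:2])
E
```

```text
scene [[-0.819, 0.329, -0.471, 1.081], [0.574, 0.493, -0.654, 0.609], [0.017, -0.806, -0.592, 0.634], [0.0, 0.0, 0.0, 1.0]]
rack 0.65 [270.0, 183.0, 81.0, 55.0] ztop 0.03 mid [ 0.555 -0.175] ext [0.099 0.027]
  tip [244. 171.] 0.93 [ 0.552 -0.177]
  tip [231. 136.] 0.37 [ 0.475 -0.364]
closed_tin 0.79 [305.0, 207.0, 32.0, 29.0] ztop 0.048 mid [0.531 0.054] ext [0.066 0.067]
closed_tin 0.74 [186.0, 161.0, 32.0, 26.0] ztop 0.04 mid [ 0.678 -0.278] ext [0.083 0.086]
  tip [307. 212.] 0.87 [0.526 0.058]
open_tin 0.69 [372.0, 241.0, 34.0, 44.0] ztop 0.071 mid [0.51  0.247] ext [0.068 0.068]
  tip [229. 142.] 0.6 [ 0.501 -0.333]
  tip [368. 255.] 0.55 [0.512 0.245]
inner_lid 0.48 [231.0, 126.0, 7.0, 16.0] ztop 0.072 mid [ 0.501 -0.338] ext [0.008 0.009]
  tip [229. 139.] 0.49 [ 0.492 -0.348]
outer_lid 0.7 [228.0, 137.0, 28.0, 17.0] ztop 0.037 mid [ 0.497 -0.34 ] ext [0.042 0.045]
  tip [232. 140.] 0.71 [ 0.489 -0.337]
cup_a 0.86 [200.0, 209.0, 32.0, 29.0] ztop 0.041 mid [ 0.741 -0.074] ext [0.083 0.081]
cup_a 0.67 [186.0, 163.0, 34.0, 30.0] ztop 0.04 mid [ 0.679 -0.278] ext [0.082 0.086]
c
[... 711 characters left out ...]
0.507 0.247] ext [0.067 0.074]
  tip [186. 155.] 0.84 [0.503 0.242]
inner_lid 0.68 [220.0, 295.0, 9.0, 20.0] ztop 0.071 mid [ 0.492 -0.344] ext [0.017 0.019]
  tip [221. 316.] 0.65 [ 0.493 -0.349]
outer_lid 0.96 [222.0, 312.0, 50.0, 42.0] ztop 0.037 mid [ 0.492 -0.347] ext [0.043 0.04 ]
  tip [219. 309.] 0.69 [ 0.492 -0.332]
cup_a 0.93 [307.0, 202.0, 36.0, 32.0] ztop 0.039 mid [ 0.738 -0.075] ext [0.083 0.087]
cup_a 0.59 [306.0, 264.0, 45.0, 40.0] ztop 0.039 mid [ 0.674 -0.278] ext [0.084 0.085]
  tip [300. 209.] 0.92 [ 0.728 -0.075]
  tip [303. 272.] 0.83 [ 0.67  -0.275]
torch 0.96 [310.0, 132.0, 43.0, 77.0] ztop 0.172 mid [0.837 0.141] ext [0.079 0.042]
  tip [302. 160.] 0.98 [0.801 0.137]
```

```bash
python3 - <<'E'
from h import *
ims=[imaging.get_image(c) for c in ("scene","side")]
tile=np.hstack([cv2.resize(i["pixels"][90:330,140:420] if k==0 else i["pixels"][90:340,130:390],(390,350)) for k,i in enumerate(ims)])
cv2.imwrite("pics/a.png",tile[:,:,::-1])
# top-down height map, 1mm
for k,im in enumerate(ims):
    P=cloud(im); 
    H=np.zeros((450,260)); s=(P[:,0]>.43)&(P[:,0]<.69)&(P[:,1]>-.23)&(P[:,1]<.22)&(P[:,2]<.06)
    for x,y,z in P[s]: 
        i,j=int((y+.23)*1000),int((x-.43)*1000); H[i,j]=max(H[i,j],z)
    cv2.imwrite(f"pics/h{k}.png",0) if 0 else None
    if k==0: HH=[]
    HH.append(H)
    R=P[(P[:,0]>.43)&(P[:,0]<.65)&(P[:,1]>-.22)&(P[:,1]<-.0)]
    top=R[(R[:,2]>.0125)&(R[:,2]<.019)]; st=R[(R[:,2]>.026)&(R[:,2]<.034)]
    print("stop",len(st),cv2.minAreaRect((st[:,:2]*1000).astype(np.float32)))
    for nm,S in (("L",top[top[:,0]<.55]),("R",top[top[:,0]>.55])):
        for y0 in np.arange(-.2,.02,.02):
            q=S[(S[:,1]>=y0)&(S[:,1]<y0+.02)]
            if len(q): print(nm,round(y0+.01,3),len(q),np.percentile(q[:,0],[5,50,95]).round(3))
img=np.hstack([cv2.dilate(h,np.ones((3,3))) for h in HH])[::-1]
cv2.imwrite("pics/hm.png",np.clip(img*6000,0,255).astype(np.uint8))
E
```

```text
stop 116 ((554.4096069335938, -176.95132446289062), (102.0460433959961, 16.655284881591797), 10.370333671569824)
L -0.19 1 [0.509 0.509 0.509]
L -0.17 36 [0.505 0.514 0.547]
L -0.15 21 [0.5   0.508 0.512]
L -0.13 22 [0.497 0.504 0.509]
L -0.11 21 [0.494 0.5   0.505]
L -0.09 25 [0.491 0.497 0.502]
L -0.07 18 [0.486 0.491 0.497]
L -0.05 28 [0.48  0.489 0.493]
L -0.03 31 [0.465 0.476 0.488]
L -0.01 16 [0.457 0.464 0.469]
R -0.17 35 [0.555 0.585 0.603]
R -0.15 22 [0.588 0.597 0.603]
R -0.13 24 [0.586 0.593 0.597]
R -0.11 22 [0.582 0.589 0.594]
R -0.09 30 [0.578 0.585 0.591]
R -0.07 24 [0.575 0.581 0.586]
R -0.05 31 [0.571 0.578 0.583]
R -0.03 23 [0.568 0.574 0.578]
R -0.01 29 [0.573 0.58  0.586]
stop 235 ((551.3038940429688, -177.6753692626953), (99.69743347167969, 17.468280792236328), 8.627716064453125)
L -0.19 56 [0.503 0.524 0.545]
L -0.17 15 [0.499 0.501 0.506]
L -0.15 36 [0.496 0.501 0.507]
L -0.13 35 [0.492 0.497 0.503]
L -0.11 31 [0.488 0.494 0.5  ]
L -0.09 38 [0.484 0.49  0.497]
L -0.07 30 [0.481 0.487 0.492]
L -0.05 30 [0.476 0.483 0.489]
L -0.03 48 [0.454 0.468 0.48 ]
L -0.01 9 [0.453 0.458 0.464]
R -0.19 16 [0.551 0.557 0.566]
R -0.17 42 [0.564 0.581 0.597]
R -0.15 14 [0.585 0.588 0.594]
R -0.13 33 [0.582 0.587 0.593]
R -0.11 35 [0.577 0.582 0.589]
R -0.09 30 [0.574 0.58  0.585]
R -0.07 30 [0.571 0.576 0.581]
R -0.05 30 [0.567 0.571 0.578]
R -0.03 29 [0.564 0.569 0.576]
R -0.01 30 [0.571 0.577 0.584]
```

View pics/a.png

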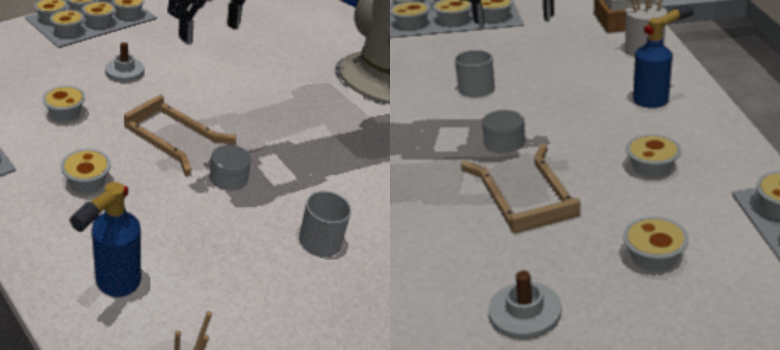

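View pics/hm.png

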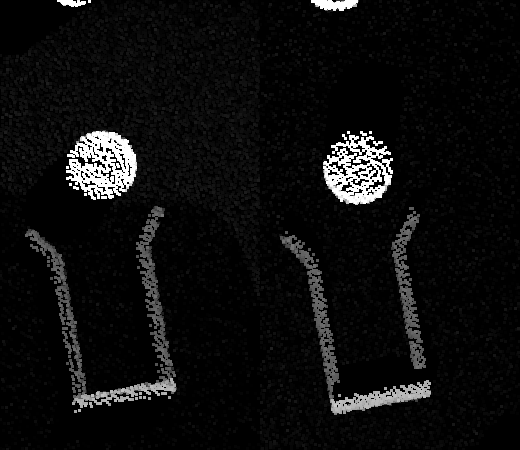

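```bash
python3 - <<'E'
from h import *
o=env.observe(); print(o["time_s"],o["tool_rot"],o["grip_width"],env.tcp_to_grasp)
im=imaging.get_image("wrist"); save(im,"w1.png"); K,D,T=cam(im); print(T.round(3).tolist(),K[0,0])
for q in ["rack","closed_tin"]:
    for r in models.outline_of("wrist",q)[:2]:
        P=cloud(im,r["region"]); zt=np.percentile(P[:,2],95);Q=P[P[:,2]>zt-.006]
        print(q,r["confidence"],r["bbox"],zt,((Q.max(0)+Q.min(0))/2).round(4),np.ptp(Q,0).round(3))
P=cloud(im); R=P[(P[:,0]>.43)&(P[:,0]<.65)&(P[:,1]>-.22)&(P[:,1]<.01)]
top=R[(R[:,2]>.0125)&(R[:,2]<.019)]; st=R[(R[:,2]>.027)&(R[:,2]<.034)]
if len(st)>5: print("stop",len(st),cv2.minAreaRect((st[:,:2]*1000).astype(np.float32)))
for nm,S in (("L",top[top[:,0]<.535]),("R",top[top[:,0]>.555])):
    for y0 in np.arange(-.2,.02,.02):
        q=S[(S[:,1]>=y0)&(S[:,1]<y0+.02)]
        if len(q): print(nm,round(y0+.01,3),len(q),np.percentile(q[:,0],[5,50,95]).round(3))
E
```

```text
1.6 [[ 4.88383471e-05  9.99999999e-01 -1.87240633e-05]
 [ 9.99999999e-01 -4.88381990e-05  7.90891153e-06]
 [ 7.90799707e-06 -1.87244495e-05 -1.00000000e+00]] 0.08561954843274858 -0.0187
[[1.0, 0.0, -0.001, 0.552], [0.0, -0.962, -0.273, 0.068], [-0.001, 0.273, -0.962, 0.375], [0.0, 0.0, 0.0, 1.0]] 314.00949309101077
rack 0.95 [240.2, 233.1, 126.3, 160.1] 0.031048717781746706 [ 0.5551 -0.1763  0.029 ] [0.098 0.028 0.008]
closed_tin 0.61 [241.7, 116.8, 66.2, 68.7] 0.04693196076395424 [0.5326 0.052  0.0451] [0.066 0.066 0.006]
stop 731 ((555.3452758789062, -176.77430725097656), (99.4676742553711, 13.92000675201416), 10.87363052368164)
L -0.19 4 [0.506 0.507 0.508]
L -0.17 160 [0.504 0.512 0.53 ]
L -0.15 138 [0.5   0.506 0.512]
L -0.13 146 [0.496 0.503 0.508]
L -0.11 145 [0.493 0.499 0.504]
L -0.09 150 [0.489 0.495 0.501]
L -0.07 157 [0.486 0.492 0.497]
L -0.05 170 [0.481 0.488 0.494]
L -0.03 251 [0.462 0.475 0.488]
L -0.01 76 [0.457 0.463 0.47 ]
R -0.17 112 [0.56  0.582 0.6  ]
R -0.15 127 [0.589 0.595 0.6  ]
R -0.13 132 [0.585 0.591 0.597]
R -0.11 139 [0.582 0.588 0.594]
R -0.09 145 [0.578 0.584 0.59 ]
R -0.07 155 [0.575 0.58  0.586]
R -0.05 156 [0.571 0.577 0.582]
R -0.03 170 [0.568 0.574 0.579]
R -0.01 200 [0.572 0.58  0.588]
R 0.01 89 [0.58  0.587 0.593]
```

View pics/w1.png

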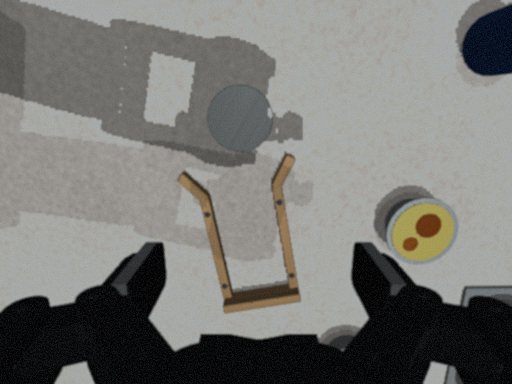

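Call:
jog_arm(
  plan="0 0 0 2.6 -0.9 0 0; 0 0 0 2.6 -0.9 0 0; 0 0 -5.15 0 0 0 0; 0 0 -5.15 0 0 0 0; 0 0 0 0 0 3 0; 0 0 0 0 0 3 0; 0 0 0 0 0 3 0; 0 0 0 0 0 3 0; 0 0 0 0 0 0 0; 0 0 0 0 0 0 0",
  grip_force=20,
)

```text
time_s: 2.58
position: [0.5318, 0.052, 0.1111]
tool_rot: [[-0.179, 0.984, -0.002], [0.984, 0.179, 0.0], [0.001, -0.002, -1.0]]
ft_force: [0.3, 0.0, 1.0]
grip_width: 0.0851
gripper_force: 0.0
```

```bash
cat > look.py <<'E'
import sys
from h import *
o=env.observe(); print(o["time_s"],np.array(o["position"]).round(4),np.array(o["tool_rot"]).round(3).tolist())
im=imaging.get_image("wrist")
for q in sys.argv[2:]:
    for r in models.outline_of("wrist",q)[:2]:
        P=cloud(im,r["region"]); zt=np.percentile(P[:,2],95);Q=P[P[:,2]>zt-.006]
        print(q,round(r["confidence"],2),np.round(r["bbox"]),zt.round(4),((Q.max(0)+Q.min(0))/2).round(4),np.ptp(Q,0).round(3),"fit",[np.round(a,4) for a in circ(Q)])
save(im,sys.argv[1])
E
python3 look.py w2.png closed_tin
```

```text
2.5833 [0.5318 0.052  0.1111] [[-0.179, 0.984, -0.002], [0.984, 0.179, 0.0], [0.001, -0.002, -1.0]]
closed_tin 0.97 [257. 196.  96. 101.] 0.0467 [0.5321 0.0528 0.0444] [0.067 0.068 0.007] fit [array([0.5321, 0.0537]), np.float64(0.0236)]
```

Call:
jog_arm(
  plan="0 0 0 0.1 0 3 0; 0 0 0 0 0 3 0; 0 0 0 0 0 3 0; 0 0 0 0 0 0.9 0; 0 0 0 0 0 0 0; 0 0 0 0 0 0 120; 0 0 0 0 0 0 120; 0 0 0 0 0 0 120; 0 0 0 0 0 0 120; 0 0 0 0 0 0 120",
  grip_force=20,
)

```text
time_s: 3.52
position: [0.5329, 0.0528, 0.0146]
tool_rot: [[-0.179, 0.984, 0.004], [0.984, 0.179, -0.001], [-0.001, 0.004, -1.0]]
ft_force: [-0.4, 0.5, 7.8]
grip_width: 0.0674
gripper_force: 22.7
```

Call:
jog_arm(
  plan="0 0 0 0 -0.6 0 120; 0 0 0 0 -0.6 0 120; 0 0 0 0 -0.6 0 120; 0 0 0 -1 0 0 120; 0 0 0 -1.5 0 0 120; 0 0 0 -1.5 0 0 120; 0 0 0 -1.5 0 0 120; 0 0 0 -1.5 0 0 120; 0 0 0 -1 0 0 120; 0 0 0 0 0 0 120",
)

```text
time_s: 4.35
position: [0.5299, -0.0308, 0.0146]
tool_rot: [[-0.178, 0.984, 0.004], [0.984, 0.178, -0.002], [-0.002, 0.004, -1.0]]
ft_force: [-0.2, -5.1, 7.5]
grip_width: 0.0672
gripper_force: 22.7
```

Call:
jog_arm(
  plan="0 0 0 -1.2 -0.1 0 120; 0 0 0 -1.5 0 0 120; 0 0 0 -1.5 0 0 120; 0 0 0 -1.5 0 0 120; 0 0 0 -1.5 0 0 120; 0 0 0 -1.3 0 0 120; 0 0 0 -0.9 0 0 120; 0 0 0 -0.5 0 0 120; 0 0 0 0 0 0 120; 0 0 0 0 0 0 120",
)

```text
time_s: 5.18
position: [0.5462, -0.1276, 0.0146]
tool_rot: [[-0.178, 0.984, 0.004], [0.984, 0.178, -0.002], [-0.003, 0.003, -1.0]]
ft_force: [-0.5, -2.0, 7.3]
grip_width: 0.0674
gripper_force: 22.7
```

```bash
python3 look.py w3.png closed_tin rack
```

```text
5.1833 [ 0.5462 -0.1276  0.0146] [[-0.178, 0.984, 0.004], [0.984, 0.178, -0.002], [-0.003, 0.003, -1.0]]
closed_tin 0.72 [259. 255. 160. 169.] 0.0466 [ 0.5474 -0.1255  0.0442] [0.067 0.064 0.007] fit [array([ 0.5471, -0.1249]), np.float64(0.0234)]
rack 0.71 [257. 172. 291. 345.] 0.0184 [ 0.5338 -0.0955  0.0549] [0.13  0.17  0.085] fit [array([ 0.5399, -0.0909]), np.float64(0.0624)]
```

View pics/w3.png

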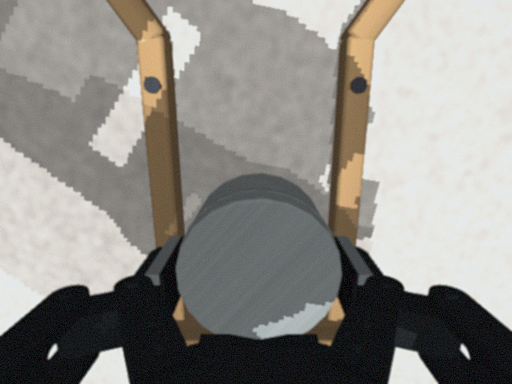

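Call:
jog_arm(
  plan="0 0 0 -0.3 0 0 120; 0 0 0 -0.2 0 0 120; 0 0 0 -0.2 0 0 120; 0 0 0 0 0 0 120",
)

```text
time_s: 5.67
position: [0.5471, -0.1332, 0.0146]
tool_rot: [[-0.179, 0.984, 0.003], [0.984, 0.179, -0.0], [-0.001, 0.003, -1.0]]
ft_force: [-1.6, 4.0, 9.3]
grip_width: 0.0675
gripper_force: 22.8
```

Call:
jog_arm(
  plan="0 0 0 -0.2 0 0 120; 0 0 0 0 0 0 120; 0 0 0 0 0 0 120",
)

```text
time_s: 5.92
position: [0.5474, -0.135, 0.0146]
tool_rot: [[-0.179, 0.984, 0.003], [0.984, 0.179, -0.0], [-0.001, 0.003, -1.0]]
ft_force: [-1.1, 4.5, 10.3]
grip_width: 0.0674
gripper_force: 22.8
```

Call:
jog_arm(
  plan="0 0 0 -0.2 0 0 120; 0 0 0 0 0 0 120; 0 0 0 0 0 0 120",
)

```text
time_s: 6.17
position: [0.5478, -0.137, 0.0146]
tool_rot: [[-0.179, 0.984, 0.003], [0.984, 0.179, -0.0], [-0.001, 0.003, -1.0]]
ft_force: [-1.2, 4.4, 9.4]
grip_width: 0.067
gripper_force: 22.8
```

Call:
jog_arm(
  plan="0 0 0 -0.15 0 0 120; 0 0 0 0 0 0 120; 0 0 0 0 0 0 120",
)

```text
time_s: 6.42
position: [0.548, -0.1381, 0.0146]
tool_rot: [[-0.179, 0.984, 0.003], [0.984, 0.179, 0.0], [-0.0, 0.003, -1.0]]
ft_force: [-0.9, 5.3, 10.1]
grip_width: 0.0676
gripper_force: 22.9
```

Call:
jog_arm(
  plan="0 0 0 -0.15 0 0 120; 0 0 0 0 0 0 120; 0 0 0 0 0 0 120",
)

```text
time_s: 6.67
position: [0.5479, -0.1382, 0.0146]
tool_rot: [[-0.179, 0.984, 0.002], [0.984, 0.179, 0.002], [0.002, 0.002, -1.0]]
ft_force: [-0.3, 13.5, 12.1]
grip_width: 0.0674
gripper_force: 23.0
```

Call:
jog_arm(
  plan="0 0 0 0 0 0 0; 0 0 0 0 0 0 0; 0 0 0 0 0 0 0; 0 0 0 0 0 0 0; 0 0 0 0 0 -2 0; 0 0 0 0 0 -3 0; 0 0 0 0 0 -3.5 0; 0 0 0 0 0 -3.5 0; 0 0 0 0 0 0 0",
)

```text
time_s: 7.42
position: [0.5501, -0.1416, 0.1389]
tool_rot: [[-0.179, 0.984, 0.01], [0.984, 0.179, -0.005], [-0.007, 0.009, -1.0]]
ft_force: [0.7, -1.2, 1.2]
grip_width: 0.0853
gripper_force: 0.0
```

```bash
python3 look.py w4.png closed_tin rack
```

```text
7.4167 [ 0.5501 -0.1416  0.1389] [[-0.179, 0.984, 0.01], [0.984, 0.179, -0.005], [-0.007, 0.009, -1.0]]
closed_tin 0.58 [257. 182.  84.  90.] 0.0467 [ 0.549  -0.1374  0.0443] [0.067 0.067 0.007] fit [array([ 0.549 , -0.1368]), np.float64(0.0237)]
rack 0.97 [254. 119. 185. 236.] 0.0309 [ 0.5549 -0.1594  0.0357] [0.099 0.062 0.021] fit [array([ 0.5517, -0.1578]), np.float64(0.0364)]
```

View pics/w4.png

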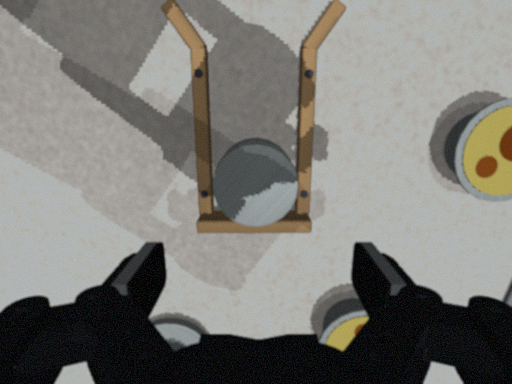

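Call:
jog_arm(
  plan="0 0 0 3 0.3 0 0; 0 0 0 3.5 0.3 0 0; 0 0 0 3.5 0.3 0 0; 0 0 0 3.5 0.3 0 0; 0 0 0 3.5 0.3 0 0; 0 0 0 3.5 0.3 0 0; 0 0 0 3.5 0.3 0 0; 0 0 0 3.5 0.3 0 0; 0 0 0 3.5 0.3 0 0; 0 0 0 3.5 0.3 0 0",
)

```text
time_s: 8.4
position: [0.5144, 0.206, 0.1307]
tool_rot: [[-0.179, 0.984, -0.003], [0.984, 0.179, -0.001], [-0.0, -0.003, -1.0]]
ft_force: [0.8, -0.4, -0.1]
grip_width: 0.0854
gripper_force: 0.0
```

Call:
jog_arm(
  plan="0 0 0 2 0 0 0; 0 0 0 0 0 0 0; 0 0 0 0 0 0 0",
)

```text
time_s: 8.65
position: [0.5111, 0.2246, 0.1308]
tool_rot: [[-0.181, 0.984, -0.003], [0.984, 0.181, -0.001], [-0.0, -0.003, -1.0]]
ft_force: [-0.1, -1.1, -0.0]
grip_width: 0.0854
gripper_force: 0.0
```

```bash
python3 look.py w5.png open_tin
```

```text
8.65 [0.5111 0.2246 0.1308] [[-0.181, 0.984, -0.003], [0.984, 0.181, -0.001], [-0.0, -0.003, -1.0]]
open_tin 0.78 [260. 171.  98. 105.] 0.0708 [0.5102 0.2472 0.0689] [0.067 0.068 0.008] fit [array([0.5102, 0.2474]), np.float64(0.0322)]
```

Call:
jog_arm(
  plan="0 0 0 2.25 0.3 0 0; 0 0 0 0 0 0 0; 0 0 0 0 0 3 0; 0 0 0 0 0 3 0; 0 0 0 0 0 3 0; 0 0 0 0 0 2.2 0; 0 0 0 0 0 0 0; 0 0 0 0 0 0 120; 0 0 0 0 0 0 120; 0 0 0 0 0 0 120",
  grip_force=20,
)

```text
time_s: 9.58
position: [0.5116, 0.2467, 0.0218]
tool_rot: [[-0.178, 0.984, 0.002], [0.984, 0.178, 0.001], [0.0, 0.003, -1.0]]
ft_force: [0.4, -0.7, -2.4]
grip_width: 0.0686
gripper_force: 23.3
```

Call:
jog_arm(
  plan="0 0 0 0 0 0 120; 0 0 0 0 0 0 120",
)

```text
time_s: 9.75
position: [0.5113, 0.2469, 0.0213]
tool_rot: [[-0.179, 0.984, 0.002], [0.984, 0.179, 0.0], [-0.0, 0.002, -1.0]]
ft_force: [-0.3, -0.2, 2.0]
grip_width: 0.0689
gripper_force: 23.6
```

Call:
jog_arm(
  plan="0 0 0 -0.7 -0.16 0.15 120; 0 0 0 -1.5 -0.34 0 120; 0 0 0 -1.6 -0.35 0 120; 0 0 0 -1.6 -0.35 0 120; 0 0 0 -1.6 -0.35 0 120; 0 0 0 -1.6 -0.35 0 120; 0 0 0 -1.6 -0.35 0 120; 0 0 0 -1.6 -0.35 0 120; 0 0 0 -1.6 -0.35 0 120; 0 0 0 -1.4 -0.33 0 120",
)

```text
time_s: 10.58
position: [0.507, 0.0954, 0.0212]
tool_rot: [[-0.178, 0.984, 0.007], [0.984, 0.178, 0.002], [0.0, 0.007, -1.0]]
ft_force: [1.8, 7.5, 15.0]
grip_width: 0.0693
gripper_force: 24.8
```

Call:
jog_arm(
  plan="0 0 0 0 0 0 120",
)

```text
time_s: 10.67
position: [0.5069, 0.0937, 0.0212]
tool_rot: [[-0.177, 0.984, 0.006], [0.984, 0.177, -0.0], [-0.001, 0.006, -1.0]]
ft_force: [0.3, -7.3, 15.3]
grip_width: 0.0688
gripper_force: 24.8
```

Call:
jog_arm(
  plan="0 0 0 -1.2 -0.1 0 120; 0 0 0 -1.7 0 0 120; 0 0 0 -1.8 0 0 120; 0 0 0 -1.8 0 0 120; 0 0 0 -1.8 0 0 120; 0 0 0 -1.8 0 0 120; 0 0 0 -1.8 0 0 120; 0 0 0 -1.8 0 0 120; 0 0 0 -1.2 0 0 120; 0 0 0 -0.7 0 0 120",
)

```text
time_s: 11.5
position: [0.5333, -0.0588, 0.0211]
tool_rot: [[-0.178, 0.984, 0.004], [0.984, 0.178, 0.0], [-0.0, 0.004, -1.0]]
ft_force: [-0.1, 9.6, 17.3]
grip_width: 0.0685
gripper_force: 25.0
```

Call:
jog_arm(
  plan="0 0 0 -0.2 0 0 120; 0 0 0 0 0 0 120; 0 0 0 0 0 0 120",
)

```text
time_s: 11.75
position: [0.5336, -0.0606, 0.0211]
tool_rot: [[-0.178, 0.984, 0.005], [0.984, 0.178, -0.001], [-0.002, 0.004, -1.0]]
ft_force: [0.1, 1.7, 15.1]
grip_width: 0.0688
gripper_force: 24.9
```

Call:
jog_arm(
  plan="0 0 0 -0.2 0 0 120; 0 0 0 0 0 0 120; 0 0 0 0 0 0 120",
)

```text
time_s: 12.0
position: [0.5338, -0.0618, 0.0211]
tool_rot: [[-0.179, 0.984, 0.004], [0.984, 0.179, -0.0], [-0.001, 0.004, -1.0]]
ft_force: [-0.3, 6.2, 15.8]
grip_width: 0.0687
gripper_force: 24.9
```

Call:
jog_arm(
  plan="0 0 0 -0.3 0 0 120; 0 0 0 -0.3 0 0 120; 0 0 0 0 0 0 120; 0 0 0 0 0 0 120",
)

```text
time_s: 12.33
position: [0.5348, -0.0677, 0.0211]
tool_rot: [[-0.179, 0.984, 0.004], [0.984, 0.179, -0.0], [-0.001, 0.004, -1.0]]
ft_force: [-0.4, 6.7, 15.5]
grip_width: 0.0687
gripper_force: 24.9
```

Call:
jog_arm(
  plan="0 0 0 -0.2 0 0 120; 0 0 0 0 0 0 120; 0 0 0 0 0 0 120",
)

```text
time_s: 12.58
position: [0.5351, -0.0695, 0.0211]
tool_rot: [[-0.179, 0.984, 0.004], [0.984, 0.179, 0.0], [-0.0, 0.004, -1.0]]
ft_force: [-0.0, 7.8, 17.2]
grip_width: 0.0689
gripper_force: 24.9
```

Call:
jog_arm(
  plan="0 0 0 -0.15 0 0 120; 0 0 0 0 0 0 120; 0 0 0 0 0 0 120",
)

```text
time_s: 12.83
position: [0.5354, -0.0708, 0.0211]
tool_rot: [[-0.179, 0.984, 0.004], [0.984, 0.179, 0.0], [-0.0, 0.004, -1.0]]
ft_force: [-0.9, 8.3, 16.7]
grip_width: 0.0687
gripper_force: 24.9
```

Call:
jog_arm(
  plan="0 0 0 -0.15 0 0 120; 0 0 0 0 0 0 120; 0 0 0 0 0 0 120",
)

```text
time_s: 13.08
position: [0.5356, -0.0722, 0.0211]
tool_rot: [[-0.179, 0.984, 0.004], [0.984, 0.179, 0.0], [-0.0, 0.004, -1.0]]
ft_force: [-0.8, 8.1, 16.4]
grip_width: 0.069
gripper_force: 24.9
```

Call:
jog_arm(
  plan="0 0 0 -0.15 0 0 120; 0 0 0 0 0 0 120; 0 0 0 0 0 0 120",
)

```text
time_s: 13.33
position: [0.5357, -0.0731, 0.0212]
tool_rot: [[-0.179, 0.984, 0.004], [0.984, 0.179, 0.001], [0.001, 0.004, -1.0]]
ft_force: [-1.0, 11.9, 17.6]
grip_width: 0.0684
gripper_force: 24.9
```

Call:
jog_arm(
  plan="0 0 0 -0.15 0 0 120; 0 0 0 0 0 0 120; 0 0 0 0 0 0 120",
)

```text
time_s: 13.58
position: [0.5357, -0.0736, 0.0212]
tool_rot: [[-0.179, 0.984, 0.003], [0.984, 0.179, 0.003], [0.003, 0.003, -1.0]]
ft_force: [-2.0, 17.2, 20.5]
grip_width: 0.0687
gripper_force: 24.9
```

Call:
jog_arm(
  plan="0 0 0 0 0 -0.1 120; 0 0 0 0 0 0 0; 0 0 0 0 0 0 0; 0 0 0 0 0 0 0; 0 0 0 0 0 0 0; 0 0 0 0 0 -2 0; 0 0 0 0 0 -3 0; 0 0 0 0 0 -3.5 0; 0 0 0 0 0 -3.5 0; 0 0 0 0 0 -1 0",
)

```text
time_s: 14.42
position: [0.5368, -0.0768, 0.1548]
tool_rot: [[-0.179, 0.984, 0.007], [0.984, 0.179, -0.003], [-0.004, 0.007, -1.0]]
ft_force: [0.5, 0.1, 0.1]
grip_width: 0.0855
gripper_force: 0.0
```

```bash
python3 look.py w6.png open_tin closed_tin; python3 - <<'E'
from h import *
a=cv2.imread("pics/w6.png"); im=imaging.get_image("scene"); save(im,"s6.png")
b=cv2.resize(im["pixels"][110:260,190:390,::-1],(512,384))
cv2.imwrite("pics/t6.png",cv2.resize(np.hstack([a,b]),(800,300)))
E
```

```text
14.4167 [ 0.5368 -0.0768  0.1548] [[-0.179, 0.984, 0.007], [0.984, 0.179, -0.003], [-0.004, 0.007, -1.0]]
open_tin 0.75 [258. 184.  89.  99.] 0.0707 [ 0.5361 -0.0711  0.0686] [0.067 0.068 0.008] fit [array([ 0.5361, -0.0707]), np.float64(0.0323)]
closed_tin 0.82 [258. 253.  74.  67.] 0.0468 [ 0.5492 -0.1389  0.0445] [0.067 0.064 0.007] fit [array([ 0.5492, -0.1384]), np.float64(0.0231)]
```

View pics/t6.png

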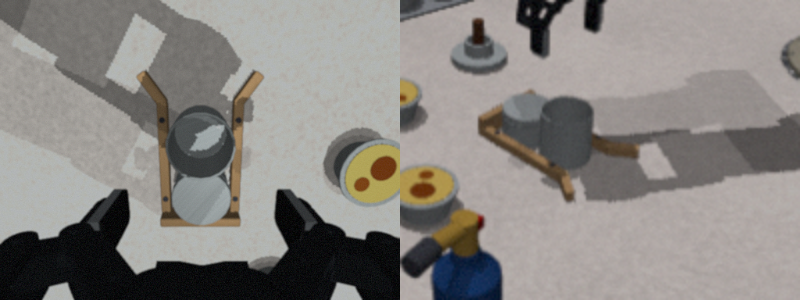

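Call:
jog_arm(
  plan="0 0 0 -2 -0.7 0 0; 0 0 0 -3 -1 0 0; 0 0 0 -3 -1 0 0; 0 0 0 -3 -1 0 0; 0 0 0 -3 -1 0 0; 0 0 0 -3 -1 0 0; 0 0 0 -3 -1 0 0; 0 0 0 -2.5 -1 0 0; 0 0 0 -1 -0.5 0 0; 0 0 0 0 0 0 0",
)

```text
time_s: 15.45
position: [0.4953, -0.3236, 0.1478]
tool_rot: [[-0.176, 0.984, -0.002], [0.984, 0.176, 0.002], [0.002, -0.002, -1.0]]
ft_force: [1.1, 0.5, -0.4]
grip_width: 0.0857
gripper_force: 0.0
```

```bash
python3 look.py w7.png outer_lid inner_lid; python3 - <<'E'
from h import *
im=imaging.get_image("wrist")
P=cloud(im); P=P[(abs(P[:,0]-.495)<.07)&(abs(P[:,1]+.342)<.07)]
for lo,hi in ((.065,.075),(.034,.041),(.011,.02)):
    Q=P[(P[:,2]>lo)&(P[:,2]<hi)]; print(lo,len(Q),((Q.max(0)+Q.min(0))/2).round(4),np.ptp(Q,0).round(3)) if len(Q) else 0
E
```

```text
15.45 [ 0.4953 -0.3236  0.1478] [[-0.176, 0.984, -0.002], [0.984, 0.176, 0.002], [0.002, -0.002, -1.0]]
outer_lid 0.78 [255. 198.  91.  91.] 0.0376 [ 0.4961 -0.3435  0.0356] [0.043 0.042 0.008] fit [array([ 0.4961, -0.3433]), np.float64(0.0197)]
inner_lid 0.85 [255. 213.  42.  45.] 0.0712 [ 0.4959 -0.3436  0.0688] [0.017 0.018 0.007] fit [array([ 0.4961, -0.3431]), np.float64(0.0063)]
0.065 428 [ 0.4962 -0.3439  0.0689] [0.017 0.018 0.008]
0.034 643 [ 0.4963 -0.3433  0.0375] [0.044 0.042 0.007]
0.011 4710 [ 0.4961 -0.344   0.0156] [0.085 0.086 0.009]
```

View pics/w7.png

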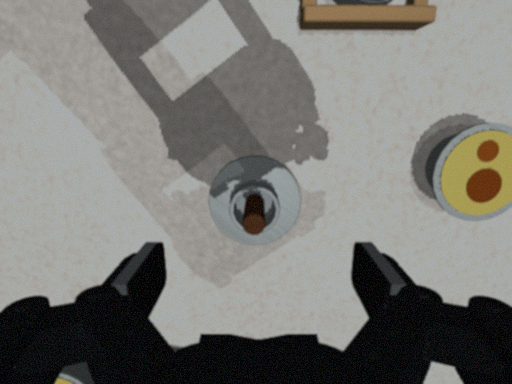

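Call:
jog_arm(
  plan="0 0 0 -2 -0.3 0 0; 0 0 0 0 0 0 0; 0 0 0 0 0 3 0; 0 0 0 0 0 3 0; 0 0 0 0 0 3 0; 0 0 0 0 0 1.4 0; 0 0 0 0 0 0 0; 0 0 0 0 0 0 255; 0 0 0 0 0 0 255; 0 0 0 0 0 0 255",
  grip_force=40,
)

```text
time_s: 16.48
position: [0.4978, -0.3422, 0.0474]
tool_rot: [[-0.179, 0.984, 0.002], [0.984, 0.179, -0.002], [-0.002, 0.002, -1.0]]
ft_force: [-0.0, 0.2, 0.0]
grip_width: 0.0512
gripper_force: 0.0
```

Call:
jog_arm(
  plan="0 0 0 0 0 0 255; 0 0 0 0 0 0 255; 0 0 0 0 0 0 255; 0 0 0 0 0 0 255; 0 0 0 0 0 0 255; 0 0 0 0 0 0 255",
)

```text
time_s: 16.98
position: [0.4971, -0.3423, 0.0463]
tool_rot: [[-0.179, 0.984, 0.0], [0.984, 0.179, -0.001], [-0.001, 0.0, -1.0]]
ft_force: [-2.2, 0.5, 4.0]
grip_width: 0.0165
gripper_force: 40.3
```

Call:
jog_arm(
  plan="0 0 0 0 0 -1 255; 0 0 0 0 0 -2 255; 0 0 0 0 0 -2.5 255; 0 0 0 0 0 -2.5 255; 0 0 0 0 0 -2.5 255; 0 0 0 0 0 -1 255; 0 0 0 0 0 0 255; 0 0 0 0 0 0 255",
)

```text
time_s: 17.65
position: [0.4968, -0.3417, 0.16]
tool_rot: [[-0.179, 0.984, -0.001], [0.984, 0.179, 0.001], [0.001, -0.001, -1.0]]
ft_force: [-0.8, -0.4, -3.7]
grip_width: 0.0166
gripper_force: 39.7
```

```bash
cat > lid.py <<'E'
from h import *
o=env.observe(); p=np.array(o["position"]); print(o["time_s"],p.round(4),o["grip_width"],np.array(o["ft_force"]).round(1))
im=imaging.get_image("wrist"); save(im,"lid%d.png"%(o["time_s"]*10))
R=models.outline_of("wrist","outer_lid")
for r in R[:2]:
    P=cloud(im,r["region"]); print(r["confidence"],np.round(r["bbox"]))
    for lo,hi in ((-.014,0.004),(-.04,-.026)):
        Q=P[(P[:,2]>p[2]+lo)&(P[:,2]<p[2]+hi)&(np.hypot(*(P[:,:2]-p[:2]).T)<.06)]
        if len(Q)>20: print(lo,len(Q),"z",np.median(Q[:,2]-p[2]).round(4),((Q.max(0)+Q.min(0))/2-p).round(4),np.ptp(Q,0).round(3))
    Q=P[(P[:,2]<p[2]-.02)&(P[:,2]>p[2]-.045)&(np.hypot(*(P[:,:2]-p[:2]).T)<.06)]
    if len(Q)>50:
        a=np.linalg.lstsq(np.c_[Q[:,:2]-p[:2],np.ones(len(Q))],Q[:,2],rcond=None)[0]; print("tilt deg",np.degrees(a[:2]).round(2))
E
python3 lid.py
```

```text
17.65 [ 0.4968 -0.3417  0.16  ] 0.016640441940956763 [-0.8 -0.4 -3.7]
0.74 [259. 205. 145. 114.]
-0.014 1023 z -0.0086 [ 0.0007  0.0081 -0.0101] [0.043 0.025 0.008]
-0.04 7907 z -0.0302 [ 0.0007  0.0052 -0.0329] [0.084 0.073 0.014]
tilt deg [-1.06 -0.48]
```

Call:
jog_arm(
  plan="0 0 0 1.5 0.5 0 255; 0 0 0 3 1 0 255; 0 0 0 3.2 1.05 0 255; 0 0 0 3.2 1.05 0 255; 0 0 0 3.2 1.05 0 255; 0 0 0 3.2 1.05 0 255; 0 0 0 3.2 1.05 0 255; 0 0 0 2.5 0.9 0 255; 0 0 0 1.5 0.6 0 255; 0 0 0 0 0 0 255",
)

```text
time_s: 18.58
position: [0.534, -0.0825, 0.1598]
tool_rot: [[-0.182, 0.983, -0.002], [0.983, 0.182, 0.002], [0.002, -0.002, -1.0]]
ft_force: [0.2, 0.2, -3.3]
grip_width: 0.0163
gripper_force: 39.6
```

Call:
jog_arm(
  plan="0 0 0 0 0 0 255; 0 0 0 0 0 0 255; 0 0 0 0 0 0 255",
)

```text
time_s: 18.83
position: [0.5342, -0.087, 0.1604]
tool_rot: [[-0.178, 0.984, -0.001], [0.984, 0.178, 0.0], [0.0, -0.001, -1.0]]
ft_force: [-0.0, 0.2, -2.6]
grip_width: 0.0163
gripper_force: 39.6
```

Call:
jog_arm(
  plan="0 0 0 0.8 0.2 0 255; 0 0 0 0.8 0.2 0 255; 0 0 0 0 0 1.5 255; 0 0 0 0 0 1.5 255; 0 0 0 0 0 0.8 255; 0 0 0 0 0 0 255; 0 0 0 0 0 0 255",
)

```text
time_s: 19.42
position: [0.5356, -0.0697, 0.1229]
tool_rot: [[-0.179, 0.984, -0.0], [0.984, 0.179, 0.0], [0.0, -0.0, -1.0]]
ft_force: [-0.7, 0.4, -3.6]
grip_width: 0.0168
gripper_force: 39.6
```

```bash
python3 lid.py; python3 - <<'E'
from h import *
t=[]
for c in ("scene","side"):
    im=imaging.get_image(c)
    for q in ("open_tin","outer_lid","inner_lid"):
        for r in models.outline_of(c,q)[:1]: print(c,q,round(r["confidence"],2),np.round(r["bbox"],1))
        for r in models.tip_of(c,q)[:1]: print("  tip",r["at"],round(r["confidence"],2),ray(im,r["at"],{"open_tin":0,"outer_lid":.077,"inner_lid":.072}[q]).round(4))
    K,D,T=cam(im); uv=cv2.projectPoints(np.array([[.536,-.0715,.08]]),*[cv2.Rodrigues(T[:3,:3].T)[0],-T[:3,:3].T@T[:3,3]],K,D)[0][0,0]
    u,v=uv.astype(int); t.append(cv2.resize(im["pixels"][v-45:v+45,u-48:u+48],(400,375),interpolation=cv2.INTER_CUBIC))
cv2.imwrite("pics/t8.png",np.hstack(t)[:,:,::-1])
E
```

```text
19.4167 [ 0.5356 -0.0697  0.1229] 0.016768827753545035 [-0.7  0.4 -3.6]
0.9 [257. 203. 147. 114.]
-0.014 1096 z -0.0086 [ 0.0008  0.0085 -0.0052] [0.044 0.028 0.017]
-0.04 8188 z -0.0302 [ 0.0003  0.0066 -0.033 ] [0.085 0.074 0.014]
tilt deg [-1.03 -0.65]
scene open_tin 0.92 [272.  181.3  26.6  27.3]
  tip [272.1, 185.8] 0.71 [ 0.5299 -0.0766  0.    ]
scene outer_lid 0.66 [273.9 158.6  31.9  19.6]
  tip [275.6, 162.4] 0.85 [ 0.529  -0.0686  0.077 ]
scene inner_lid 0.48 [275.5 147.3  10.3  16.6]
  tip [274.2, 159.9] 0.47 [ 0.5198 -0.0861  0.072 ]
side open_tin 0.81 [215.3 211.9  33.4  28.9]
  tip [215.4, 220.9] 0.68 [ 0.5301 -0.0722  0.    ]
side outer_lid 0.96 [213.9 190.1  43.2  29.1]
  tip [212.8, 188.9] 0.92 [ 0.5306 -0.0582  0.077 ]
side inner_lid 0.67 [215.1 172.4   9.4  16.9]
  tip [217.1, 192.5] 0.53 [ 0.5383 -0.0668  0.072 ]
```

View pics/t8.png

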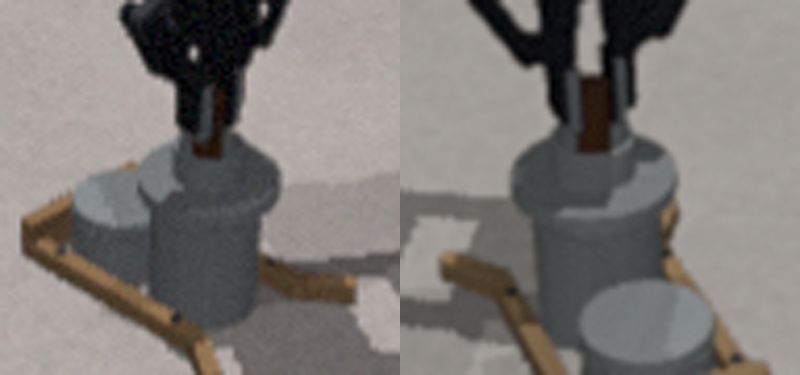

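Call:
jog_arm(
  plan="0 0 0 -0.1 0 0 255; 0 0 0 0 0 0.3 255; 0 0 0 0 0 0.3 255; 0 0 0 0 0 0.3 255; 0 0 0 0 0 0.2 255; 0 0 0 0 0 0 255; 0 0 0 0 0 0 255",
)

```text
time_s: 20.8
position: [0.5357, -0.0708, 0.1116]
tool_rot: [[-0.179, 0.984, -0.0], [0.984, 0.179, 0.0], [0.0, -0.0, -1.0]]
ft_force: [-0.2, -0.2, -2.9]
grip_width: 0.0164
gripper_force: 39.7
```

Call:
jog_arm(
  plan="0 0 0 0 0 0.15 255; 0 0 0 0 0 0.1 255; 0 0 0 0 0 0 255; 0 0 0 0 0 0 255",
)

```text
time_s: 21.13
position: [0.5357, -0.0708, 0.1093]
tool_rot: [[-0.179, 0.984, 0.0], [0.984, 0.179, -0.0], [-0.0, 0.0, -1.0]]
ft_force: [0.4, -0.1, -2.7]
grip_width: 0.0163
gripper_force: 39.7
```

Call:
jog_arm(
  plan="0 0 0 0 0 0.1 255; 0 0 0 0 0 0 255; 0 0 0 0 0 0 255",
)

```text
time_s: 21.38
position: [0.5358, -0.0709, 0.1085]
tool_rot: [[-0.179, 0.984, 0.0], [0.984, 0.179, -0.0], [-0.0, 0.0, -1.0]]
ft_force: [-0.1, -0.1, -1.9]
grip_width: 0.0163
gripper_force: 39.7
```

Call:
jog_arm(
  plan="0 0 0 0 0 0.1 255; 0 0 0 0 0 0 255; 0 0 0 0 0 0 255",
)

```text
time_s: 21.63
position: [0.5362, -0.071, 0.1081]
tool_rot: [[-0.179, 0.984, 0.002], [0.984, 0.179, -0.001], [-0.001, 0.002, -1.0]]
ft_force: [-1.9, 1.3, 5.3]
grip_width: 0.0165
gripper_force: 40.2
```

Call:
jog_arm(
  plan="0 0 0 0 0 0 0; 0 0 0 0 0 0 0; 0 0 0 0 0 0 0; 0 0 0 0 0 0 0; 0 0 0 0 0 0 0; 0 0 0 0 0 0 0",
)

```text
time_s: 22.13
position: [0.5357, -0.0708, 0.1072]
tool_rot: [[-0.179, 0.984, -0.0], [0.984, 0.179, 0.0], [0.0, -0.0, -1.0]]
ft_force: [1.1, -1.0, 0.4]
grip_width: 0.0852
gripper_force: 0.0
```

```bash
python3 lid.py; python3 - <<'E'
from h import *
p=np.array([.536,-.0715])
for c in ("scene","side","wrist"):
    im=imaging.get_image(c); P=cloud(im); P=P[np.hypot(*(P[:,:2]-p).T)<.05]
    for nm,lo,hi in (("knob",.128,.14),("collar",.094,.104),("skirt",.073,.082)):
        Q=P[(P[:,2]>lo)&(P[:,2]<hi)]
        if len(Q)>5: print(c,nm,len(Q),np.percentile(Q[:,2],95).round(4),((Q.max(0)+Q.min(0))/2).round(4)[:2],np.ptp(Q,0).round(3)[:2])
E
```

```text
22.1333 [ 0.5357 -0.0708  0.1072] 0.0851620520099779 [ 1.1 -1.   0.4]
0.66 [260. 216. 146. 136.]
-0.014 1740 z -0.0079 [ 0.0009  0.0015 -0.0097] [0.043 0.041 0.009]
-0.04 9678 z -0.0296 [ 0.0008  0.0008 -0.0328] [0.085 0.085 0.014]
tilt deg [ 0.05 -0.47]
scene knob 72 0.1387 [ 0.5346 -0.0698] [0.095 0.04 ]
scene collar 99 0.1013 [ 0.5368 -0.0681] [0.042 0.043]
scene skirt 344 0.0791 [ 0.5361 -0.0686] [0.084 0.087]
side knob 89 0.1389 [ 0.5378 -0.0719] [0.096 0.041]
side collar 135 0.101 [ 0.5323 -0.073 ] [0.043 0.044]
side skirt 496 0.0796 [ 0.5324 -0.0749] [0.085 0.08 ]
wrist knob 2671 0.139 [ 0.5344 -0.0715] [0.096 0.039]
wrist collar 1933 0.101 [ 0.5366 -0.0693] [0.044 0.042]
wrist skirt 10667 0.0788 [ 0.5365 -0.0703] [0.085 0.086]
```

```bash
ls pics/lid* | tail -1; cp $(ls -t pics/lid*|head -1) pics/w9.png
```

```text
pics/lid221.png
```

View pics/w9.png

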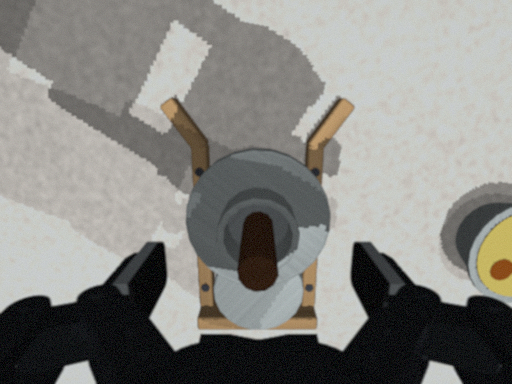

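Call:
jog_arm(
  plan="0 0 0 0.1 0.1 0 0; 0 0 0 0 0 1 0; 0 0 0 0 0 1 0; 0 0 0 0 0 0.5 0; 0 0 0 0 0 0.3 0; 0 0 0 0 0 0 0; 0 0 0 0 0 0 0",
)

```text
time_s: 22.97
position: [0.5365, -0.0697, 0.0792]
tool_rot: [[-0.179, 0.984, -0.0], [0.984, 0.179, 0.0], [0.0, -0.0, -1.0]]
ft_force: [0.3, 0.1, 0.3]
grip_width: 0.0854
gripper_force: 0.0
```

Call:
jog_arm(
  plan="0 0 0 0 0 0 100; 0 0 0 0 0 0 100; 0 0 0 0 0 0 100; 0 0 0 0 0 0 110; 0 0 0 0 0 0 110; 0 0 0 0 0 0 120; 0 0 0 0 0 0 120; 0 0 0 0 0 0 150; 0 0 0 0 0 0 150; 0 0 0 0 0 0 150",
  grip_force=25,
)

```text
time_s: 23.8
position: [0.5365, -0.0697, 0.0796]
tool_rot: [[-0.179, 0.984, 0.0], [0.984, 0.179, -0.0], [-0.0, 0.0, -1.0]]
ft_force: [-2.0, 0.6, 5.6]
grip_width: 0.0433
gripper_force: 25.4
```

Call:
jog_arm(
  plan="0 0 0 0 0 -0.4 150; 0 0 0 0 0 -0.5 150; 0 0 0 0 0 -0.8 150; 0 0 0 0 0 -1 150; 0 0 0 0 0 -1 150; 0 0 0 0 0 0 150",
  grip_force=30,
)

```text
time_s: 24.3
position: [0.5375, -0.07, 0.1188]
tool_rot: [[-0.179, 0.984, 0.004], [0.984, 0.179, -0.001], [-0.002, 0.004, -1.0]]
ft_force: [0.0, -0.1, -1.0]
grip_width: 0.0434
gripper_force: 30.7
```

Call:
jog_arm(
  plan="0 0 0 0 0 -1 150; 0 0 0 0 0 -1 150; 0 0 0 0 0 -1.2 150; 0 0 0 0 0 -1.2 150; 0 0 0 0 0 -1 150; 0 0 0 0 0 -0.6 150; 0 0 0 0 0 0 150; 0 0 0 0 0 0 150",
)

```text
time_s: 24.97
position: [0.5364, -0.0696, 0.1764]
tool_rot: [[-0.179, 0.984, 0.0], [0.984, 0.179, -0.0], [-0.0, 0.0, -1.0]]
ft_force: [-0.1, 0.4, -0.9]
grip_width: 0.0432
gripper_force: 30.8
```

```bash
python3 lid.py; python3 - <<'E'
from h import *
p=np.array([.536,-.0715]); t=[]
for c in ("scene","side"):
    im=imaging.get_image(c); P=cloud(im); P=P[np.hypot(*(P[:,:2]-p).T)<.05]
    for nm,lo,hi in (("knobtop",.124,.137),("flange",.071,.079),("lid",.164,.175)):
        Q=P[(P[:,2]>lo)&(P[:,2]<hi)]
        if len(Q)>5: print(c,nm,len(Q),np.percentile(Q[:,2],95).round(4),((Q.max(0)+Q.min(0))/2).round(4)[:2],np.ptp(Q,0).round(3)[:2])
    K,D,T=cam(im); u,v=cv2.projectPoints(np.array([[.536,-.0715,.12]]),cv2.Rodrigues(T[:3,:3].T)[0],-T[:3,:3].T@T[:3,3],K,D)[0][0,0].astype(int)
    t.append(cv2.resize(im["pixels"][v-60:v+60,u-64:u+64],(400,375),interpolation=cv2.INTER_CUBIC))
cv2.imwrite("pics/t10.png",np.hstack(t)[:,:,::-1])
E
```

```text
24.9667 [ 0.5364 -0.0696  0.1764] 0.04320349600898126 [-0.1  0.4 -0.9]
0.95 [261. 235. 171. 160.]
-0.014 10487 z -0.002 [ 0.0013 -0.0006 -0.004 ] [0.085 0.086 0.016]
scene knobtop 42 0.1326 [ 0.537  -0.0712] [0.018 0.018]
scene flange 338 0.0758 [ 0.5371 -0.071 ] [0.072 0.073]
scene lid 377 0.1746 [ 0.5378 -0.0679] [0.088 0.085]
side knobtop 57 0.1331 [ 0.5331 -0.0733] [0.018 0.019]
side flange 469 0.076 [ 0.5331 -0.0723] [0.073 0.076]
side lid 489 0.1743 [ 0.534 -0.079] [0.085 0.071]
```

View pics/t10.png

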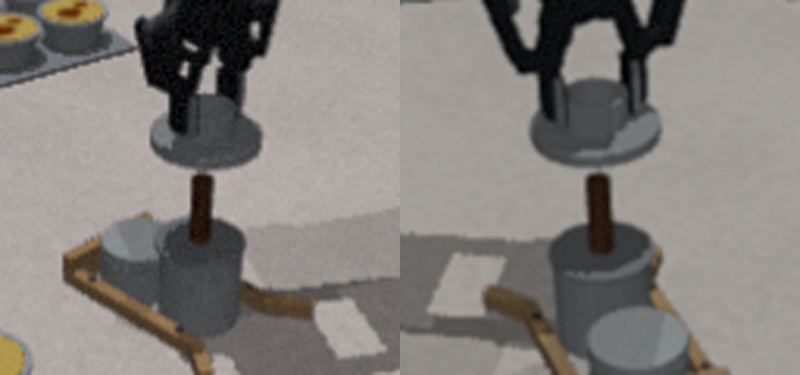

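```bash
python3 -c "
from rig import job; print(job.close_job())"
```

```text
the job is handed in; nothing more can be done
None
```

The job is handed in after about 25 s of robot time. Both tins are in file against the end stop and the inner lid is seated on the open tin. The outer lid is held above the tin, about 3 cm clear of the knob and level by the tool pose. The cups and torch were never approached.

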